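# Swing the hold-down strap over its bolt

### The job

On the jeweller's clamping board, take the slotted steel strap by its wooden knob, lift its free end and swing it about the tall headed bolt that it hangs on, towards the slim short bolt (not the thick stake on the other side). Lower it so that its slot drops over the slim bolt and the strap lies flat on the board, then let go.

Things in the scene. Friction and masses are not known exactly. Their poses are not given: they have to be found in the camera images.
- knob (a point): Centre (half-way up) of the upright round wooden knob on the strap, the only thing to grip: 24 mm diameter, 45 mm tall, standing on the strap's upper face, its axis 72 mm from the centre of the strap's round hole. The strap starts flat on the board and can be raised at most about 55 mm before it meets the pivot bolt's head. Axes: x along the strap from round hole to slot, z up.
- slot (a point): Centre of the closed rectangular slot in the strap, at mid-thickness: 40 mm long along the strap, 30 mm wide, 115 mm from the centre of the round hole. The strap is one loose flat steel plate, 169 x 50 x 5 mm, about 0.2 kg; its round hole (18 mm) sits loosely round the pivot bolt. Axes: x along the strap from round hole to slot, z up.
- pivot (a point): Foot of the tall fixed pivot bolt, on the upper face of the wooden board (200 x 300 x 18 mm, fixed to the bench): upright steel shank of 10 mm diameter, with a head of 26 mm diameter whose underside is 62 mm and top 70 mm above this point. z up.
- bolt_top (a point): Top of the slim second bolt: fixed, upright, 12 mm diameter, domed, standing 24 mm above the board's face, 115 mm (within 6) from the pivot bolt, 45 to 75 degrees to one side of where the strap starts. On the other side, at a like distance, stands a thick round steel stake, 36 mm diameter, 25 mm tall, too thick for the slot; which is on which side varies. z up.
Not all that is in view belongs to the job. What is shaped like the part that bears knob but pink or yellow is not meant.

How it is judged:
At the end, for the whole second after the job is handed in: The slim bolt stands inside the strap's slot (slot centre within 22 mm of the bolt, seen from above) and the strap lies flat on the board: slot centre and knob within about 5 mm of their resting height, tilt under 6 degrees, released (horizontal distance between slot and bolt_top below 0.022 m and height (world z) of slot below 0.026 m and height (world z) of knob below 0.051 m and angle between slot's own z axis and vertical below 0.1 rad); the robot touches nothing.
It also fails if it takes over 38 s, if anything falls off the work surface, if the arm or the gripper's body presses on something with over 40 N, if the wrist force passes 120 N, or if a joint passes its speed limit or range.

### The arm

A 7-joint arm with a two-finger parallel gripper is mounted at the origin on the work surface. World frame = base frame: x ahead of the robot, y to its left, z up, the work surface at z = 0. Lengths are in m, angles in rad, forces in N, time in s.
With the tool pointing down it reaches from about 0.425 to 1.025 m from the base axis. Payload 3.6 kg.
Tool frame: the origin (TCP) lies midway between the tips of the shut fingers; the grasp point (between the pads) lies 19 mm behind it; z points along the fingers, x is the direction in which the jaws open and shut, and the axes are right-handed (so a half turn about z gives the same grasp; the last joint's range is limited). The gripper opens to 85 mm and grips with 20 to 120 N. Pads are 22 mm wide; open, the fingers measure 114 mm over their backs; the gripper's body (76 mm by 85 mm) begins 54 mm behind the grasp point. The pads swing forward as they close: fully open they stand 13 mm farther back than shut.
Start: joints at [1.194, 0.591, 0.048, 1.609, -0.033, 0.943, -0.034], TCP at [0.202, -0.696, 0.231] pointing down, gripper open.
Joint ranges: [-2.69, 2.69], [-0.47, 2.24], [-1.27, 1.36], [0.19, 2.51], [-1.53, 4.68], [0.08, 2.07], [-3.09, 3.09]. Speed limits (rad/s): [2.57, 2.57, 3.14, 3.14, 3.14, 3.14, 3.14].

### API

Orientations are given as a rotation vector (axis times angle).
In Python, from cell import arm, viewer gives the robot as it stands. The module is installed in compiled form; this text tells all that it offers.
- The arm moves only by the tool jog_arm, never from a script. Its argument "moves" is a list of rows, each a list of 3 entries, a list of its own where there are three numbers: the shift along the tool's x, y, z in m, then the turn, a rotation vector about the tool's x, y, z in rad, then the closure, from -1 (fully open) to 1 (shut). In form: [[[dx, dy, dz], [wx, wy, wz], claw], ...]. A call has 1 to 8 rows; each row shifts and turns the commanded pose from where the row before left it, along the tool's axes as they then stand; what a row does not reach is not made up. A row lasts 1/10 s, in which the tool goes at most 50 mm and 8.59 degrees, less where a joint would pass 70% of its speed; a pose out of reach is approached as far as the arm can. A call is refused whole if a number of a shift passes 0.05 or a number of a turn 0.15, either way. A call with a gripper value outside its range is refused whole. The fingers move at their own pace and stop on an object; "force" is the grip in N (left out, the last holds). Time passes only in rows, so rows that do not move let the fingers close. It gives the time, the measured TCP pose, the force and the opening at its end, in the units of the state.
- arm.state(): the state, without advancing time (a new reading comes with each control period).
- viewer.camera(name): name is "scene" or "top"; returns the picture (420x560x3 uint8, red, green, blue); there is no depth.
- viewer.calibration(name): a dict with "fx", "fy", "cx", "cy" (pixels), "rvec" (rotation vector, rad) and "tvec" (3), from world to camera coordinates, as OpenCV has them. Camera axes: x right, y down, z forward; pixel columns grow to the right and rows downward; lengths in m; the calibration is good to about 2 mm. A picture is of the moment at which its call begins. calibration takes no time and is no camera call.
- arm.finish_job(): hands the job in, once; it reports no verdict.
The state is a dict: "time_s": time; "qpos": joint angles; "qd": joint speeds; "joint_torque": joint torques, N m; "tcp_pos": TCP position; "tool_rot": TCP orientation; "ft_force": force on the tool from outside, world axes, zero at the start; "ft_torque": the same for the moment, N m; "opening": finger opening in m.
Only numpy, scipy, OpenCV 4.12 (cv2) and the standard library are available. Lean on these libraries where they do the work, as an engineer would, in place of code of your own. Each camera call takes 0.05 s, during which the arm holds its last target.

## Working session

There is one attempt and no reset: what is moved stays moved. The work goes in short steps, Python scripts to look and compute and a tool call to move; the robot and the scene stay as the last step left them, time stands still between calls to the robot, and variables do not carry over. Pictures are saved under pics/ and viewed, and the job is handed in when it is done.

Besides the shell and the picture viewer there is one more tool, called after "Request:" by a JSON object that holds its "method" and its "body". jog_arm: Moves the arm, as the interface text tells. Its arguments: {"type":"object","properties":{"moves":{"type":"array"},"force":{"type":"number"}},"required":["moves"]}

```bash
mkdir -p pics
python3 - <<'E'
from cell import arm, viewer
import cv2
for n in ("scene","top"):
    im=viewer.camera(n); cv2.imwrite(f"pics/{n}0.png",cv2.cvtColor(im,cv2.COLOR_RGB2BGR))
    print(n,viewer.calibration(n))
print(arm.state())
E
```

```text
scene {'fx': 471.4304448410077, 'fy': 471.4304448410077, 'cx': 289.33974781408756, 'cy': 216.01742979416858, 'rvec': array([ 1.62397671,  1.7606738 , -0.82293641]), 'tvec': array([ 0.01613391, -0.22592465,  1.50022171])}
top {'fx': 432.4146390950022, 'fy': 432.4146390950022, 'cx': 282.8290048335659, 'cy': 208.81149426932296, 'rvec': array([ 2.13911581, -2.12167211,  0.13216152]), 'tvec': array([0.03406759, 0.45762049, 1.16442056])}
{'time_s': 0.1, 'qpos': array([ 1.19446087,  0.59204867,  0.04831035,  1.60971773, -0.03326948,
        0.94272537, -0.03370645]), 'qd': array([ 0.00141054, -0.00272672, -0.00023666, -0.00338685, -0.00095079,
        0.00066175, -0.00021091]), 'joint_torque': array([ 4.60908283e-03, -5.49999404e+01,  1.55315571e+00, -1.98825377e+01,
        9.70627181e-03,  3.84388230e-03, -3.67888919e-07]), 'tcp_pos': array([ 0.20211574, -0.69545811,  0.2302312 ]), 'tool_rot': array([-2.51154043,  1.88536787,  0.00276183]), 'ft_force': array([ 0.19736449,  0.35499127, -0.02649011]), 'ft_torque': array([0.0270002 , 0.01216762, 0.0068298 ]), 'opening': 0.08557156798995677}
```

View pics/scene0.png

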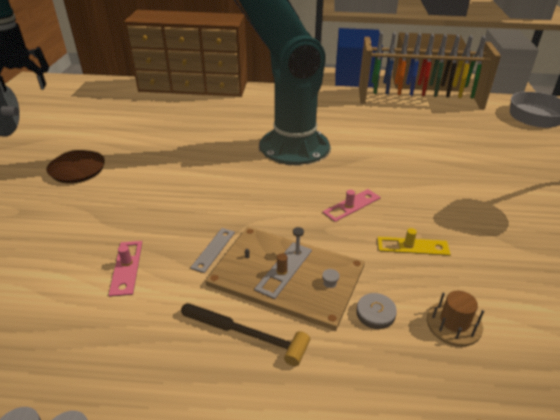

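View pics/top0.png

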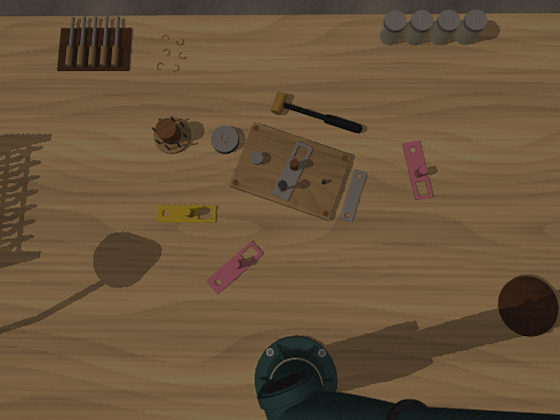

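Scene view: the steel strap with its brown knob at about (282,263), pivot head (298,232), slim bolt (248,252), stake (330,278). Top view: knob about (295,165), pivot (283,186), slim bolt about (323,182), stake (258,157). 

Things that could be mistaken for the knob's strap (scene pixels):
- Pink strap at (125,255).
- Pink strap at (350,200).
- Yellow strap at (412,242).
- Loose grey bar at (213,250), which has no knob.
- Brown pin cushion at (459,310).

My choice is the steel strap on the board, with its knob at (282,263). Next is a close crop to check it.

Run:
```python
import cv2, numpy as np
a=cv2.imread("pics/scene0.png")[215:325,190:370]; b=cv2.imread("pics/top0.png")[115:225,225:375]
cv2.imwrite("pics/s0c.png",cv2.resize(a,None,fx=4.4,fy=4.4,interpolation=cv2.INTER_CUBIC))
cv2.imwrite("pics/t0c.png",cv2.resize(cv2.convertScaleAbs(b,alpha=1.7),None,fx=5,fy=5,interpolation=cv2.INTER_CUBIC))
```

```text
(no output)
```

View pics/s0c.png

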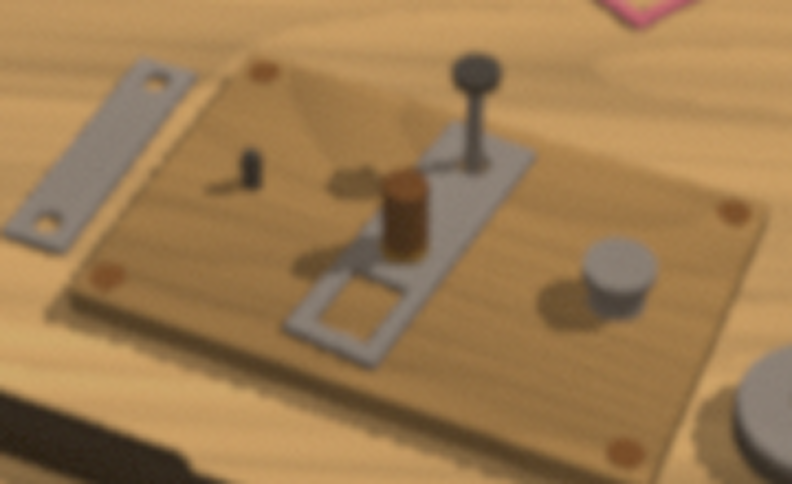

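View pics/t0c.png

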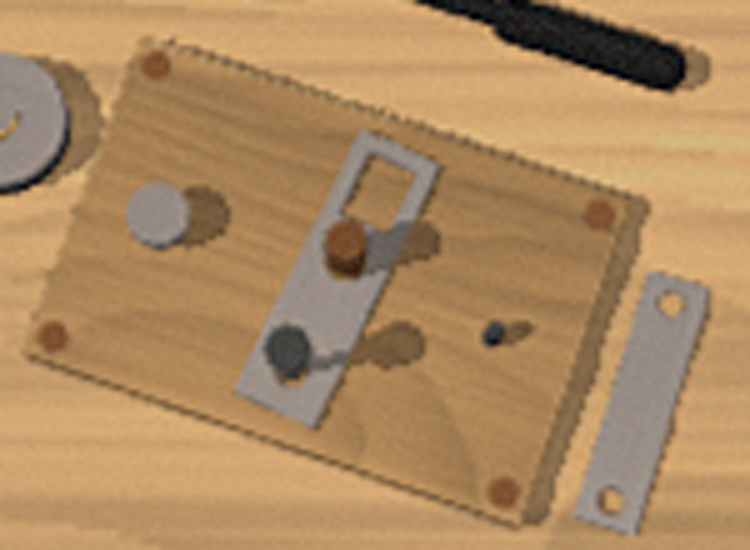

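The crops confirm it: a grey strap with a slot at its end on the board, its hole round the tall headed bolt, and a brown knob. The slim dark bolt is at crop (252,165), with the thick grey stake on the other side. Next I measure.

```bash
cat > h.py <<'E'
import numpy as np, cv2
from cell import arm, viewer
C={n:viewer.calibration(n) for n in("scene","top")}
def KRt(n):
    c=C[n];return np.array([[c['fx'],0,c['cx']],[0,c['fy'],c['cy']],[0,0,1]]),cv2.Rodrigues(c['rvec'])[0],np.array(c['tvec'])
def plane(n,p,z):
    K,R,t=KRt(n);d=R.T@np.linalg.inv(K)@[p[0],p[1],1];o=-R.T@t
    return o+d*(z-o[2])/d[2]
def tri(ps,pt):
    P=[K@np.c_[R,t] for K,R,t in(KRt("scene"),KRt("top"))]
    X=cv2.triangulatePoints(P[0],P[1],np.array(ps,float),np.array(pt,float))[:,0];return X[:3]/X[3]
def proj(n,X):
    K,R,t=KRt(n);q=K@(R@np.array(X)+t);return q[:2]/q[2]
E
python3 - <<'E'
from h import *
np.set_printoptions(precision=4,suppress=True)
s=lambda x,y:((x+.5)/4.4-.5+190,(y+.5)/4.4-.5+215)
t=lambda x,y:((x+.5)/5-.5+225,(y+.5)/5-.5+115)
for nm,a,b,z in (("knobtop",s(406,184),t(346,237),.068),("head",s(476,70),t(289,346),.088),("bolt",s(252,153),t(493,331),.042),("stake",s(619,260),t(158,213),.043)):
    print(nm,plane("scene",a,z),plane("top",b,z),tri(a,b))
# slot corners
S=[s(360,276),s(408,291),s(374,341),s(322,324)];T=[t(372,152),t(413,170),t(384,229),t(343,211)]
print("slot",np.mean([plane("scene",p,.023) for p in S],0),np.mean([plane("top",p,.023) for p in T],0))
OS=[s(284,326),s(374,366),s(537,154),s(455,122)];OT=[t(362,130),t(440,162),t(313,429),t(235,392)]
for n,Q in(("scene",OS),("top",OT)):
    q=[plane(n,p,.023) for p in Q];print(n,np.array(q)[:,:2].tolist(),np.mean(q,0))
st=arm.state();R=cv2.Rodrigues(st['tool_rot'])[0];print(st['tcp_pos'],R)
E
```

```text
knobtop [0.5826 0.0086 0.068 ] [0.5823 0.0081 0.068 ] [0.5823 0.0084 0.0677]
head [0.5182 0.0383 0.088 ] [0.5169 0.0382 0.088 ] [0.5171 0.0382 0.0871]
bolt [ 0.54   -0.0735  0.042 ] [ 0.5357 -0.0738  0.042 ] [ 0.5364 -0.0741  0.0386]
stake [0.5999 0.1136 0.043 ] [0.6024 0.114  0.043 ] [0.6018 0.1136 0.045 ]
slot [ 0.6232 -0.0069  0.023 ] [ 0.6216 -0.0098  0.023 ]
scene [[0.6384688560454611, -0.044801188812072665], [0.6596275706910197, 0.00045121006744369696], [0.5069932608718191, 0.07162489363361402], [0.48600522363047827, 0.027097489955625303]] [0.5728 0.0136 0.023 ]
top [[0.6573278303494134, -0.0004980775687489928], [0.6384442843944904, -0.04517799585004178], [0.48314334819702165, 0.026108543896506076], [0.50406427579032, 0.07028501256507222]] [0.5707 0.0127 0.023 ]
[ 0.2021 -0.6955  0.2302] [[ 0.2792 -0.9602 -0.0007]
 [-0.9602 -0.2792  0.002 ]
 [-0.0021  0.0001 -1.    ]]
```

Request:
{"method": "jog_arm", "body": {"moves": [[[-0.035,-0.035,0],[0,0,0],-1],[[-0.035,-0.035,0],[0,0,0],-1],[[-0.035,-0.035,0],[0,0,0],-1],[[-0.035,-0.035,0],[0,0,0],-1],[[-0.035,-0.035,0],[0,0,0],-1],[[-0.035,-0.035,0],[0,0,0],-1],[[-0.035,-0.035,0],[0,0,0],-1],[[-0.035,-0.035,0],[0,0,0],-1]]}}

```text
time_s: 0.9
tcp_pos: [0.3935, -0.3472, 0.2311]
tool_rot: [-2.512, 1.886, 0.001]
ft_force: [1.3, -0.0, 0.3]
opening: 0.0854
```

Request:
{"method": "jog_arm", "body": {"moves": [[[-0.035,-0.035,0],[0,0,0],-1],[[-0.035,-0.035,0],[0,0,0],-1],[[-0.035,-0.035,0],[0,0,0],-1],[[-0.035,-0.035,0],[0,0,0],-1],[[-0.035,-0.035,0],[0,0,0],-1],[[-0.035,-0.035,0],[0,0,0],-1],[[-0.035,-0.035,0],[0,0,0],-1],[[-0.035,-0.035,0],[0,0,0],-1]]}}

```text
time_s: 1.7
tcp_pos: [0.5841, -0.0004, 0.231]
tool_rot: [2.512, -1.886, -0.001]
ft_force: [1.2, -1.2, 0.7]
opening: 0.0853
```

Request:
{"method": "jog_arm", "body": {"moves": [[[0,0,0],[0,0,-0.143],-1],[[0,0,0],[0,0,-0.143],-1],[[0,0,0],[0,0,-0.143],-1],[[0,0,0],[0,0,-0.143],-1],[[0,0,0],[0,0,-0.143],-1],[[0,0,0],[0,0,-0.143],-1],[[0,0,0],[0,0,-0.143],-1],[[0,0,0],[0,0,-0.143],-1]]}}

```text
time_s: 2.5
tcp_pos: [0.5833, -0.0023, 0.2309]
tool_rot: [3.134, -0.217, -0.002]
ft_force: [-0.9, 0.3, -0.1]
opening: 0.0855
```

Request:
{"method": "jog_arm", "body": {"moves": [[[0,0,0],[0,0,-0.143],-1],[[0,0,0],[0,0,-0.143],-1],[[0,0,0],[0,0,-0.143],-1],[[0,0,0],[0,0,-0.143],-1],[[0,0,0],[0,0,-0.143],-1],[[0,0,0],[0,0,-0.143],-1],[[0,0,0],[0,0,-0.143],-1],[[0,0,0],[0,0,-0.143],-1]]}}

```text
time_s: 3.3
tcp_pos: [0.5834, -0.0025, 0.2309]
tool_rot: [-2.752, -1.514, 0.001]
ft_force: [0.1, 1.2, -0.7]
opening: 0.0855
```

```bash
cat >> h.py <<'E'
np.set_printoptions(precision=4,suppress=True)
def to(x,y,z,yawdeg):
    st=arm.state();R=cv2.Rodrigues(st['tool_rot'])[0]
    Rt=cv2.Rodrigues(np.array([0,0,np.radians(yawdeg)]))[0]@np.diag([1,-1,-1.])
    print('t',st['time_s'],'tcp',st['tcp_pos'],'yaw',np.degrees(np.arctan2(R[1,0],R[0,0])),'F',st['ft_force'],'T',st['ft_torque'],'open',st['opening'],'j7',st['qpos'][6])
    print('shift',R.T@(np.array([x,y,z])-st['tcp_pos']),'turn',cv2.Rodrigues(R.T@Rt)[0].ravel())
E
python3 -c "
from h import *
to(.5825,.0083,.034,65.4)"
```

```text
t 3.3 tcp [ 0.5834 -0.0025  0.2309] yaw 57.62022853064574 F [ 0.1     1.2351 -0.6576] T [ 0.0061  0.015  -0.0247] open 0.08545948241214887 j7 0.5489757996738145
shift [ 0.0087 -0.0063  0.1969] turn [-0.0008  0.0006 -0.1358]
```

Request:
{"method": "jog_arm", "body": {"moves": [[[0.009,-0.006,0],[0,0,-0.136],-1],[[0,0,0.04],[0,0,0],-1],[[0,0,0.04],[0,0,0],-1],[[0,0,0.03],[0,0,0],-1],[[0,0,0],[0,0,0],-1]]}}

```text
time_s: 3.8
tcp_pos: [0.5799, 0.0076, 0.1172]
tool_rot: [-2.645, -1.688, 0.013]
ft_force: [-0.5, -0.2, 0.4]
opening: 0.0853
```

Run:
```python
from h import *
to(.5825,.0083,.034,65.4)
a=viewer.camera("scene");cv2.imwrite("pics/s1.png",cv2.resize(cv2.cvtColor(a[180:330,180:380],cv2.COLOR_RGB2BGR),None,fx=4,fy=4,interpolation=cv2.INTER_CUBIC))
```

```text
t 3.8 tcp [0.5799 0.0076 0.1172] yaw 65.09473727984472 F [-0.5499 -0.1874  0.3764] T [ 0.0423  0.0249 -0.0375] open 0.08529601428025059 j7 0.5142959162423811
shift [0.0022 0.0027 0.0831] turn [-0.0081  0.0049 -0.0053]
```

View pics/s1.png

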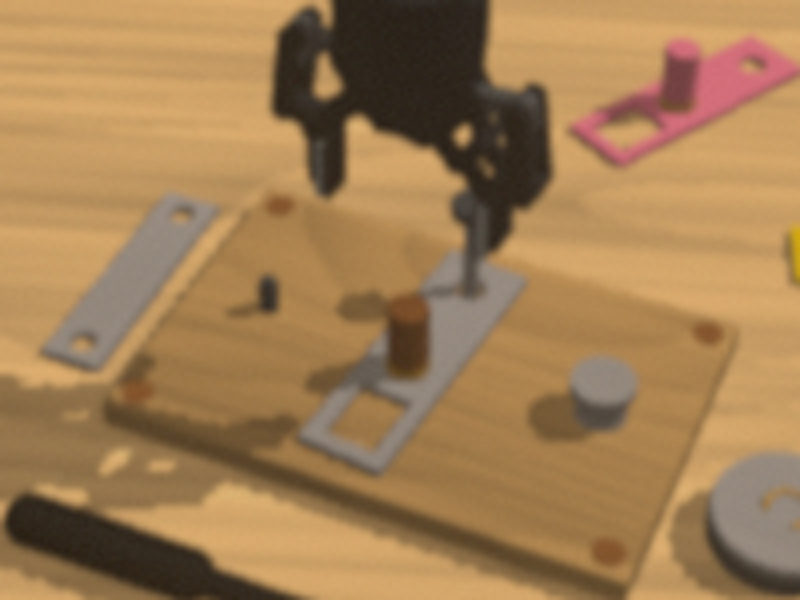

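The open fingers hang above the board, with the knob at crop (407,335) between them and nothing in contact. I'll go down with small corrections.

Request:
{"method": "jog_arm", "body": {"moves": [[[0.002,0.003,0.02],[-0.008,0.005,-0.005],-1],[[0,0,0.03],[0,0,0],-1],[[0,0,0.03],[0,0,0],-1],[[0,0,0],[0,0,0],-1],[[0,0,0],[0,0,0],-1]]}}

```text
time_s: 4.35
tcp_pos: [0.5888, 0.0096, 0.0428]
tool_rot: [2.64, 1.694, 0.016]
ft_force: [0.3, 0.0, -0.3]
opening: 0.0853
```

```bash
python3 -c "
from h import *
to(.5825,.0083,.034,65.4)"
```

```text
t 4.35 tcp [0.5888 0.0096 0.0428] yaw 65.37364798045037 F [ 0.3177  0.035  -0.3473] T [0.0042 0.0257 0.0188] open 0.08526390351029198 j7 0.4162444891348141
shift [-0.0039 -0.0053  0.0087] turn [ 0.0096 -0.006  -0.0005]
```

Request:
{"method": "jog_arm", "body": {"moves": [[[-0.004,-0.005,0.0],[0.01,-0.006,0],-1],[[0,0,0.009],[0,0,0],-1],[[0,0,0],[0,0,0],-1],[[0,0,0],[0,0,0],-1]]}}

```text
time_s: 4.75
tcp_pos: [0.5816, 0.0076, 0.0325]
tool_rot: [-2.643, -1.696, 0.003]
ft_force: [0.8, -0.0, -0.0]
opening: 0.0853
```

```bash
python3 -c "
from h import *
to(.5825,.0083,.034,65.4)"
```

```text
t 4.75 tcp [0.5816 0.0076 0.0325] yaw 65.36609048512126 F [ 0.8174 -0.0133 -0.0167] T [ 0.0472 -0.0123 -0.006 ] open 0.08525244581846617 j7 0.4087249939807192
shift [ 0.001   0.0005 -0.0015] turn [-0.0017  0.0009 -0.0006]
```

Request:
{"method": "jog_arm", "body": {"moves": [[[0.001,0,-0.001],[0,0,0],1],[[0,0,0],[0,0,0],1],[[0,0,0],[0,0,0],1],[[0,0,0],[0,0,0],1],[[0,0,0],[0,0,0],1],[[0,0,0],[0,0,0],1],[[0,0,0],[0,0,0],1],[[0,0,0],[0,0,0],1]], "force": 60}}

```text
time_s: 5.55
tcp_pos: [0.582, 0.0086, 0.0334]
tool_rot: [-2.643, -1.696, 0.003]
ft_force: [-1.2, -1.0, 3.3]
opening: 0.0227
```

```bash
python3 -c "
from h import *
to(.5825,.0083,.034,65.4)"
```

```text
t 5.55 tcp [0.582  0.0086 0.0334] yaw 65.37301156868902 F [-1.2233 -0.9803  3.2696] T [-0.0013  0.1126 -0.0039] open 0.022675395335082612 j7 0.40891134537190704
shift [-0.0001  0.0005 -0.0006] turn [-0.0017  0.0011 -0.0005]
```

Gripped: the opening reads 22.7 mm on the 24 mm knob. Now I lift by about 38 mm.

Request:
{"method": "jog_arm", "body": {"moves": [[[0,0,-0.01],[0,0,0],1],[[0,0,-0.01],[0,0,0],1],[[0,0,-0.01],[0,0,0],1],[[0,0,-0.008],[0,0,0],1],[[0,0,0],[0,0,0],1],[[0,0,0],[0,0,0],1]]}}

```text
time_s: 6.15
tcp_pos: [0.5821, 0.0085, 0.0716]
tool_rot: [-2.643, -1.696, 0.002]
ft_force: [-0.4, 0.0, -2.0]
opening: 0.0226
```

Run:
```python
from h import *
to(.5825,.0083,.072,65.4)
a=viewer.camera("scene");cv2.imwrite("pics/s2.png",cv2.resize(cv2.cvtColor(a[180:330,180:380],cv2.COLOR_RGB2BGR),None,fx=4,fy=4,interpolation=cv2.INTER_CUBIC))
```

```text
t 6.15 tcp [0.5821 0.0085 0.0716] yaw 65.36617439371982 F [-0.3807  0.0482 -1.9995] T [-0.0508 -0.0483  0.0247] open 0.022620898463917318 j7 0.45612042470758646
shift [-0.      0.0004 -0.0004] turn [-0.0015  0.0008 -0.0006]
```

View pics/s2.png

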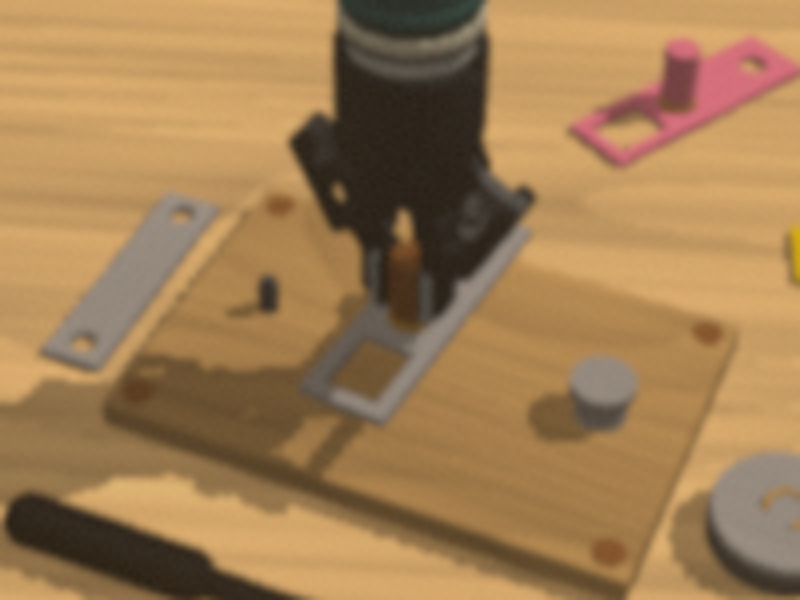

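The strap is up and level, with the knob in the jaws at crop (403,280), and the wrist reads 2 N, which matches its weight. Now I swing it clockwise about the pivot, half-way first.

Request:
{"method": "jog_arm", "body": {"moves": [[[-0.0086,-0.0005,0],[0,0,0.121],1],[[-0.0086,-0.0005,0],[0,0,0.121],1],[[-0.0086,-0.0005,0],[0,0,0.121],1],[[-0.0086,-0.0005,0],[0,0,0.121],1],[[0,0,0],[0,0,0],1]]}}

```text
time_s: 6.7
tcp_pos: [0.5591, -0.0194, 0.0707]
tool_rot: [2.974, 1.012, -0.008]
ft_force: [0.2, 0.1, -2.1]
opening: 0.0227
```

Run:
```python
from h import *
for th in(-52.4,-80.3):
    a=np.radians(th);to(.5176+.0714*np.cos(a),.0382+.0714*np.sin(a),.072,th+90)
```

```text
t 6.7 tcp [ 0.5591 -0.0194  0.0707] yaw 37.598110497358775 F [ 0.2254  0.0655 -2.0506] T [-0.0348  0.0017 -0.0533] open 0.02273587183483043 j7 0.11727636566646915
shift [ 0.0022  0.0005 -0.0013] turn [-0.0016  0.0051 -0.    ]
t 6.7 tcp [ 0.5591 -0.0194  0.0707] yaw 37.598110497358775 F [ 0.2254  0.0655 -2.0506] T [-0.0348  0.0017 -0.0533] open 0.02273587183483043 j7 0.11727636566646915
shift [-0.0312 -0.0078 -0.0011] turn [-0.0003  0.0054  0.4869]
```

Request:
{"method": "jog_arm", "body": {"moves": [[[-0.008,-0.0005,-0.001],[0,0.005,0.122],1],[[-0.008,-0.0005,0],[0,0,0.122],1],[[-0.008,-0.0005,0],[0,0,0.122],1],[[-0.008,-0.0005,0],[0,0,0.121],1],[[0,0,0],[0,0,0],1],[[0,0,0],[0,0,0],1]]}}

```text
time_s: 7.3
tcp_pos: [0.5302, -0.0312, 0.0717]
tool_rot: [-3.128, -0.275, 0.003]
ft_force: [-2.4, -2.2, -1.8]
opening: 0.0227
```

Run:
```python
from h import *
for th in(-80.3,):
    a=np.radians(th);to(.5176+.0714*np.cos(a),.0382+.0714*np.sin(a),.072,th+90)
a=viewer.camera("scene");cv2.imwrite("pics/s3.png",cv2.resize(cv2.cvtColor(a[180:330,180:380],cv2.COLOR_RGB2BGR),None,fx=4,fy=4,interpolation=cv2.INTER_CUBIC))
b=viewer.camera("top")[115:225,225:375];cv2.imwrite("pics/t3.png",cv2.resize(cv2.convertScaleAbs(cv2.cvtColor(b,cv2.COLOR_RGB2BGR),alpha=1.7),None,fx=5,fy=5,interpolation=cv2.INTER_CUBIC))
```

```text
t 7.3 tcp [ 0.5302 -0.0312  0.0717] yaw 10.04145358348027 F [-2.3629 -2.1893 -1.8294] T [-0.5677  0.787   0.2671] open 0.022744987772329445 j7 -0.22069057120135366
shift [-0.0008  0.0008 -0.0003] turn [-0.0016  0.0016  0.006 ]
```

View pics/s3.png

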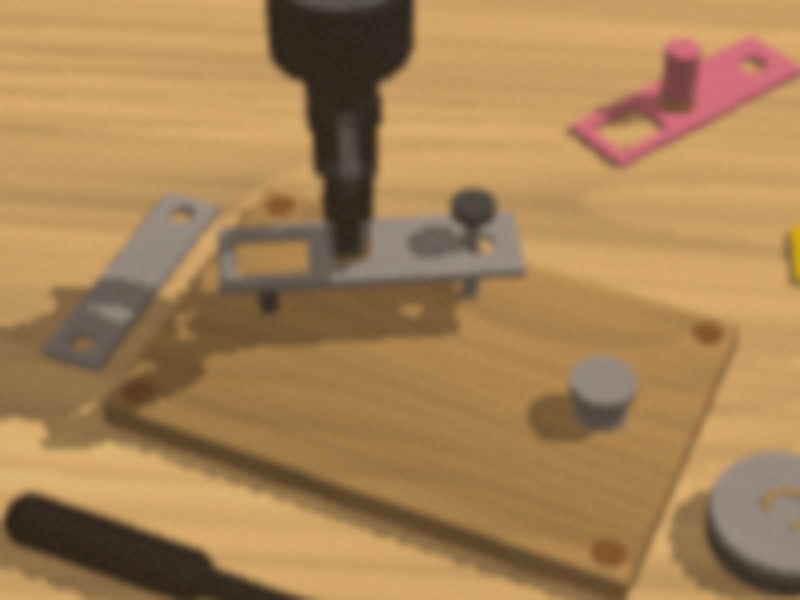

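View pics/t3.png

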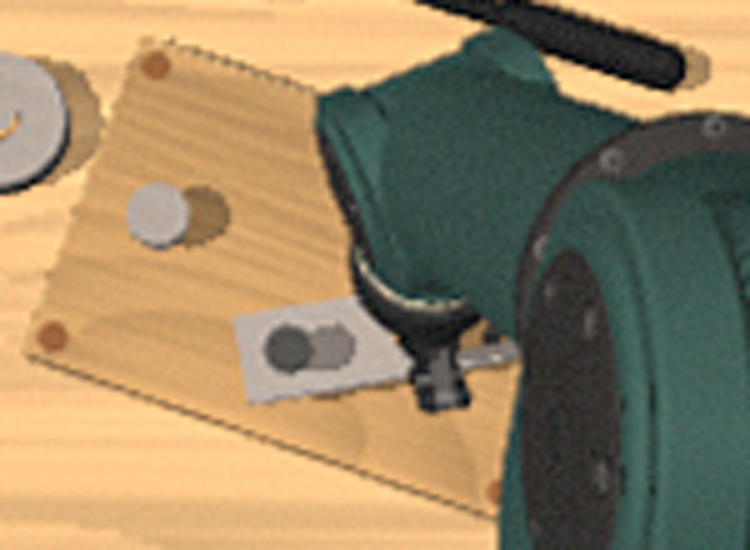

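In the scene crop the slot at about (274,258) is above the slim bolt (268,298). The hole is visible right of the shank, so the strap sits slightly too far inward. I'll measure the slot.

Run:
```python
from h import *
s=lambda x,y:((x+.5)/4-.5+180,(y+.5)/4-.5+180)
q=[plane("scene",s(*p),.061) for p in((238,243),(312,239),(312,272),(235,277))];print(np.array(q)[:,:2],np.mean(q,0))
q=[plane("scene",s(*p),.061) for p in((222,228),(517,214),(526,270),(220,288))];print(np.array(q)[:,:2],np.mean(q,0))
B=np.array([.5368,-.0738,.042]);print(arm.state()['ft_force'],arm.state()['ft_torque'])
t=lambda x,y:((x+.5)/5-.5+225,(y+.5)/5-.5+115)
print([plane("top",t(*p),.061)[:2] for p in((234,318),(250,404))])
# slot predicted from gripper
st=arm.state();R=cv2.Rodrigues(st['tool_rot'])[0];print('pred slot',st['tcp_pos']+R[:,1]*.043,'hole',st['tcp_pos']-R[:,1]*.072)
```

```text
[[ 0.5326 -0.0913]
 [ 0.5255 -0.0507]
 [ 0.5524 -0.0473]
 [ 0.5603 -0.0886]] [ 0.5427 -0.0695  0.061 ]
[[ 0.5209 -0.1022]
 [ 0.4934  0.063 ]
 [ 0.54    0.0698]
 [ 0.5697 -0.0954]] [ 0.531  -0.0162  0.061 ]
[-3.8205 -2.5635 -1.7226] [-0.5789  0.885   0.2688]
[array([0.5382, 0.0693]), array([0.4902, 0.0599])]
pred slot [ 0.5377 -0.0736  0.0716] hole [0.5178 0.0397 0.0718]
```

Slot and bolt agree within about 3 mm, where the play is 9 to 14 mm. A light 4 N side force shows the hole rubbing on the shank, so I'll nudge outward to relieve it and then lower.

Request:
{"method": "jog_arm", "body": {"moves": [[[-0.0025,0.0025,0],[0,0,0],1],[[0,0,0],[0,0,0],1]]}}

```text
time_s: 7.6
tcp_pos: [0.5306, -0.0333, 0.0723]
tool_rot: [-3.127, -0.267, -0.006]
ft_force: [-1.5, -1.0, -2.6]
opening: 0.0227
```

```bash
python3 -c "
from h import *
to(.5282,-.0338,.0345,9.7)"
```

```text
t 7.6 tcp [ 0.5306 -0.0333  0.0723] yaw 9.771533392769339 F [-1.5494 -1.0012 -2.587 ] T [-0.1052  0.3267  0.1134] open 0.022711694872998525 j7 -0.2197405923499157
shift [-0.0026  0.0002  0.0378] turn [-0.0033 -0.0043  0.0013]
```

Side force is falling. Next I shift 2 mm in -x and lower in stages.

Request:
{"method": "jog_arm", "body": {"moves": [[[-0.002,0,0.005],[0,-0.004,0],1],[[0,0,0.006],[0,0,0],1],[[0,0,0.006],[0,0,0],1],[[0,0,0.005],[0,0,0],1],[[0,0,0],[0,0,0],1]]}}

```text
time_s: 8.1
tcp_pos: [0.5274, -0.0338, 0.0493]
tool_rot: [-3.128, -0.267, 0.005]
ft_force: [0.2, 0.2, -2.1]
opening: 0.0228
```

Run:
```python
from h import *
to(.5282,-.0338,.0345,9.7)
a=viewer.camera("scene");cv2.imwrite("pics/s4.png",cv2.resize(cv2.cvtColor(a[180:330,180:380],cv2.COLOR_RGB2BGR),None,fx=4,fy=4,interpolation=cv2.INTER_CUBIC))
```

```text
t 8.1 tcp [ 0.5274 -0.0338  0.0493] yaw 9.759489861350497 F [ 0.244   0.2015 -2.1357] T [-0.04    0.0188  0.0104] open 0.022843926457533855 j7 -0.23925720082026952
shift [0.0009 0.0001 0.0148] turn [-0.0027  0.0028  0.001 ]
```

View pics/s4.png

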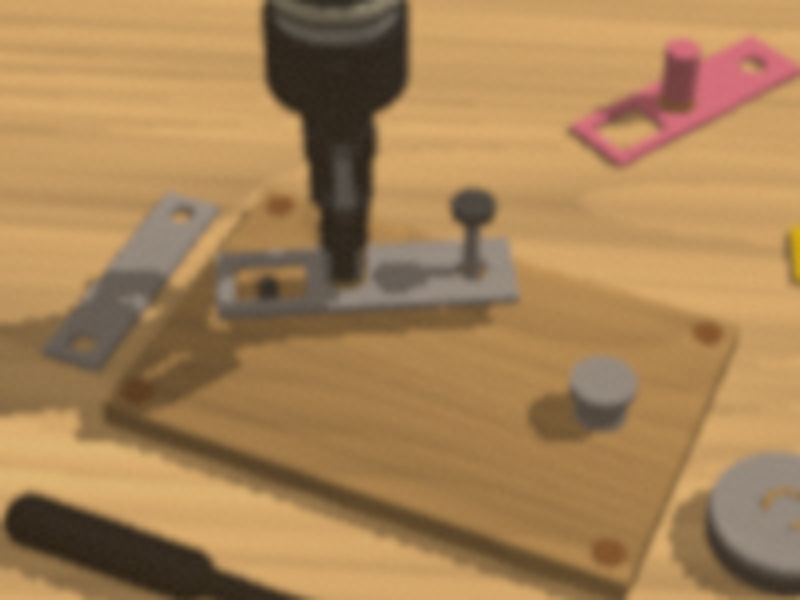

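The slim bolt's tip at crop (267,288) now shows inside the slot, near its centre, and the force is just the weight. I'll lower the rest.

Request:
{"method": "jog_arm", "body": {"moves": [[[0,0,0.005],[0,0,0],1],[[0,0,0.005],[0,0,0],1],[[0,0,0.004],[0,0,0],1],[[0,0,0.001],[0,0,0],1],[[0,0,0],[0,0,0],1]]}}

```text
time_s: 8.65
tcp_pos: [0.5275, -0.034, 0.0349]
tool_rot: [-3.128, -0.267, 0.004]
ft_force: [-0.7, 0.6, -1.6]
opening: 0.0222
```

Run:
```python
from h import *
to(.5282,-.0338,.0335,9.7)
a=viewer.camera("scene");cv2.imwrite("pics/s5.png",cv2.resize(cv2.cvtColor(a[180:330,180:380],cv2.COLOR_RGB2BGR),None,fx=4,fy=4,interpolation=cv2.INTER_CUBIC))
```

```text
t 8.65 tcp [ 0.5275 -0.034   0.0349] yaw 9.7470350316222 F [-0.734   0.6053 -1.6175] T [-0.0355 -0.0432 -0.023 ] open 0.022242521656270386 j7 -0.25154441670070726
shift [ 0.0008 -0.0001  0.0014] turn [-0.0024  0.0022  0.0008]
```

View pics/s5.png

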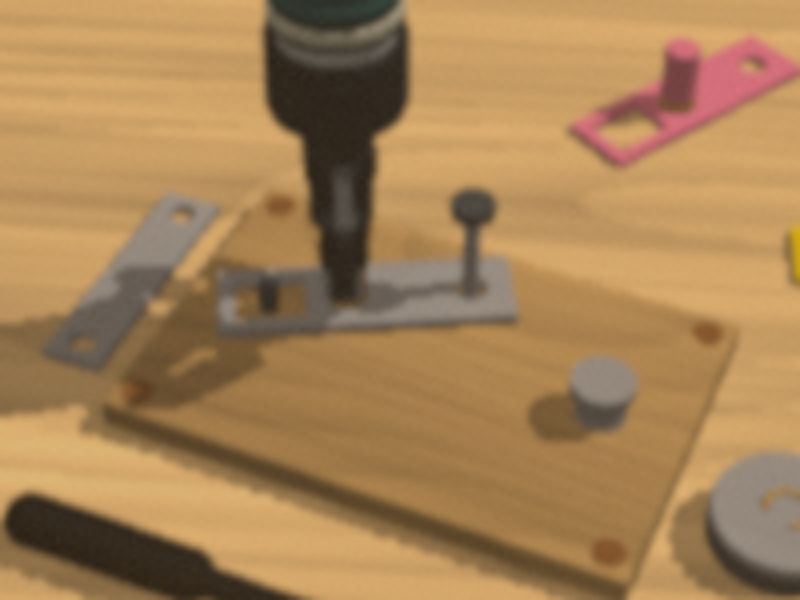

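The bolt at crop (268,295) is well inside the slot, and the strap is about 1 mm from the board. I'll lower that last bit and release.

Request:
{"method": "jog_arm", "body": {"moves": [[[0,0,0.001],[0,0,0],1],[[0,0,0.0005],[0,0,0],1],[[0,0,0],[0,0,0],1]]}}

```text
time_s: 9.0
tcp_pos: [0.5277, -0.034, 0.0338]
tool_rot: [-3.128, -0.266, 0.003]
ft_force: [-0.5, 1.0, -1.7]
opening: 0.0226
```

Request:
{"method": "jog_arm", "body": {"moves": [[[0,0,0],[0,0,0],-1],[[0,0,0],[0,0,0],-1],[[0,0,0],[0,0,0],-1],[[0,0,0],[0,0,0],-1],[[0,0,0],[0,0,0],-1],[[0,0,0],[0,0,0],-1],[[0,0,0],[0,0,0],-1],[[0,0,0],[0,0,0],-1]]}}

```text
time_s: 9.8
tcp_pos: [0.5276, -0.034, 0.0337]
tool_rot: [-3.128, -0.267, 0.003]
ft_force: [-0.1, -0.7, 0.9]
opening: 0.0855
```

Request:
{"method": "jog_arm", "body": {"moves": [[[0,0,-0.02],[0,0,0],-1],[[0,0,-0.03],[0,0,0],-1],[[0,0,-0.04],[0,0,0],-1],[[0,0,-0.05],[0,0,0],-1],[[0,0,-0.05],[0,0,0],-1],[[0,0,0],[0,0,0],-1],[[0,0,0],[0,0,0],-1]]}}

```text
time_s: 10.5
tcp_pos: [0.5286, -0.0346, 0.2251]
tool_rot: [-3.129, -0.266, -0.002]
ft_force: [-0.6, 0.8, 0.1]
opening: 0.0852
```

Run:
```python
from h import *
to(.5282,-.0338,.0335,9.7)
a=viewer.camera("scene");cv2.imwrite("pics/s6.png",cv2.resize(cv2.cvtColor(a[180:330,180:380],cv2.COLOR_RGB2BGR),None,fx=4,fy=4,interpolation=cv2.INTER_CUBIC))
```

```text
t 10.5 tcp [ 0.5286 -0.0346  0.2251] yaw 9.717810725617975 F [-0.575   0.8069  0.1211] T [ 0.0023  0.0278 -0.0107] open 0.08518612433992084 j7 -0.08026675345176605
shift [-0.0005 -0.0006  0.1916] turn [-0.0012 -0.0012  0.0003]
```

View pics/s6.png

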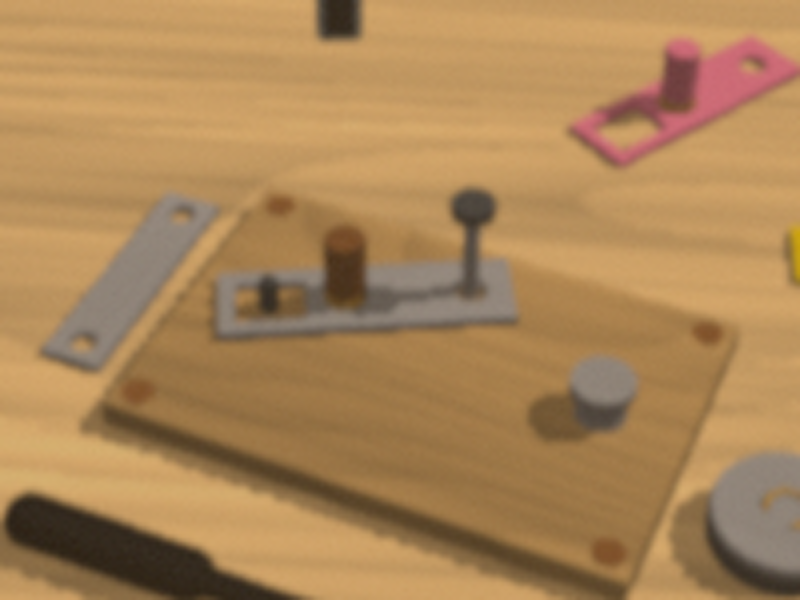

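The strap is lying on the board with the bolt (268,294) in the slot and the knob standing free at (344,265). One numeric check before handing in.

Run:
```python
from h import *
s=lambda x,y:((x+.5)/4-.5+180,(y+.5)/4-.5+180)
sl=np.mean([plane("scene",s(*p),.023) for p in((236,284),(307,281),(308,313),(234,318))],0)
b=plane("scene",s(268,279),.042);o=[plane("scene",s(*p),.023) for p in((216,274),(509,259),(518,318),(216,336))]
k=plane("scene",s(344,237),.068);print('slot',sl,'bolt',b,'d',np.linalg.norm((sl-b)[:2]),'knobtop',k,'knob-slot',np.linalg.norm((sl-k)[:2]))
print('sides',[np.linalg.norm(o[i]-o[(i+1)%4]) for i in range(4)])
print(arm.finish_job())
```

```text
slot [ 0.5361 -0.0735  0.023 ] bolt [ 0.5401 -0.0741  0.042 ] d 0.00400001426761013 knobtop [ 0.5299 -0.0321  0.068 ] knob-slot 0.04191557556464411
sides [np.float64(0.17036634338689324), np.float64(0.04938545715433866), np.float64(0.16951296822619644), np.float64(0.05072997537730864)]
the job is handed in; nothing more can be done
None
```

I gripped the steel strap by its knob, lifted it about 38 mm and swung it about 56° round the pivot bolt. I then lowered the slot over the slim bolt, let go, moved the gripper up about 19 cm and handed the job in at about 10.6 s. No verdict was reported.

**Last checks:**
- **Slot on bolt:** the final picture puts the slot centre about 4 mm from the bolt, against the 22 mm limit. This comes from the scene camera alone, because I took no final top view.
- **Lying flat:** the strap's outline, cast onto the resting plane, measures 170 x 50 mm against the true 169 x 50 mm. The knob-to-slot distance is 42 mm against 43 mm. Both fit a strap lying flat, but I did not measure its height or tilt directly.
- **Released:** the gripper is fully open, clear of everything, and the wrist force is about 1 N.

**What disagreed:**
- **Rubbing at the pivot:** after the swing, a side force of about 4.6 N showed the hole rubbing on the pivot bolt. Moving the strap 2–3 mm before lowering cleared it.
- **Camera mismatch:** the two cameras placed the bolt top about 4 mm apart in x, which is well inside the slot's play.

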